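# Clip a specimen carrier into the sprung holder

## Task

Draw the holder's sprung arm back by its red post until it stays open. Slide the green carrier flat under the lip and press it firmly but gently home, flush against both the long fence and the end stop, while the arm is still open. Then ease the arm back with control, never letting it snap, so that it holds the carrier in place, and leave the other things on the bench alone.

Things in the scene. Friction and masses are not known exactly. Their poses are not given: they have to be found in the camera images.
- holder: black base plate 184 (x) x 150 (y) x 12 mm fixed to the bench, origin at the centre of its underside; its top is the bed on which the carrier slides. Aluminium fence along its +x side, its face somewhere between x = 70 and 80 mm: its setting is not measured, so feel for it. End stop at +y, sprung arm at -x. Fence and stop take 5 to 10 N well; over 18 N on either fails
- carrier: green plate 60 (x) x 110 (y) x 6 mm, loose, about 0.16 kg, origin at the centre of its underside. A white ceramic terminal block, 42 (x) x 26 (y) mm, 19 mm tall (screws 3 mm more), is fixed on its middle as the grip: take it across its 26 mm, fingertips just above the plate. It lies on the bench inside one of two wire coils (inner diameter 220 mm, 25 mm high)
- seat (a point): point on the bed under the centre of a carrier that lies home with the fence at its middle setting (holder x = 45, y = 0 mm); axes as the holder's. Home is up to 5 mm to either side along x, with the carrier's long sides along y, either way round. The fence (124 mm long) has a lip reaching 5 mm inward from its face, underside 9.5 mm, top 14.5 mm above the bed: slide in flat
- red_post (a point): top centre of the red upright post on the free end of the curved steel arm, diameter 12 mm, its top 45 mm above the bed (57 mm above the bench), bare all round from 10 mm above the bed upward; 100 mm from the hinge
- clip_hinge (a point): the arm's upright hinge axis, at the bed's height (12 mm above the bench)
- clip_arm (a joint): angle of the arm: 0 closed and empty, 1.0 fully open; opens clockwise seen from above. With its white roller on the near long edge of a carrier that is home: 0.15 at the fence's middle setting, 0.014 less per mm further to +x. Over-centre spring, about 4 N at the post: below 0.5 it is pulled shut, above 0.5 pulled open and stays at 1.0. Closing faster than 5 rad/s (a free snap) fails
- tape: roll of black tape, 62 mm across, 19 mm high, a bystander
- cup: grey tin cup, 70 mm across, 50 mm high, a bystander
- red_clip: red crocodile clip, 76 mm long, a bystander
- fitting: brass fitting, 22 mm across, 24 mm high, a bystander
- stop_face (a point): foot of the middle of the end stop's face, 40 mm long along holder x (axes as the holder's; the face looks to -y, at holder y = 55 mm), 7 mm high above the bed

How it is judged:
By the outcome, as a careful person would: the job done as asked, in the order asked, and still so for the second after the job is handed in, with the robot touching nothing.
It also fails if it takes over 72 s, if anything falls off the work surface, if the arm or the gripper's body presses on something with over 40 N, if the wrist force passes 120 N, or if a joint passes its speed limit or range.

## Robot

A 6-joint arm with a two-finger parallel gripper is mounted at the origin on a cart in front of the work surface, level with it; the furniture and walls round the work are solid. World frame = base frame: x ahead of the robot, y to its left, z up, the work surface at z = 0. Lengths are in m, angles in degrees, forces in N, time in s.
With the tool pointing down it reaches from about 0.35 to 0.925 m from the base axis. Payload 6.4 kg.
Tool frame: the origin (TCP) lies at the very end of the fingers, on their centre line; the grasp point (between the pads) lies 19 mm behind it (arm.grasp_offset is the distance from the TCP to the grasp point, in m); z points along the fingers, y is the line along which they close (so a half turn about z gives the same grasp; the last joint's range is limited). The gripper opens to 85 mm and grips with 20 to 120 N. Pads are 22 mm wide; open, the fingers measure 114 mm over their backs; the gripper's body (76 mm by 85 mm) begins 54 mm behind the grasp point. The pads swing forward as they close: fully open they stand 13 mm farther back than shut.
Start: joints at [63.421, 14.043, 89.255, -0, 76.702, -9.975], TCP at [0.186, 0.623, 0.231] pointing down, gripper open.
Joint ranges: [-179.41, 179.41], [-58.25, 129.5], [7.25, 145.43], [-54.29, 234.29], [11.92, 165.04], [-157.13, 157.13]. Speed limits (degrees/s): [147.25, 147.25, 180, 180, 180, 180].

## Interface

Orientations are given as a 3x3 rotation matrix whose columns are the frame's x, y, z axes.
In Python, from rig import arm, cams gives the robot as it stands.
- The arm moves only by the shell command python3 -m handwheel 'ROWS'. ROWS is JSON, a list of rows, each an object of numbers: "dx", "dy", "dz": the shift along the tool's x, y, z in mm; "wx", "wy", "wz": the turn, a rotation vector about the tool's x, y, z in degrees; "jaw": the opening, from 0 (shut) to 1 (fully open). A call has 1 to 20 rows; each row is the pose to reach, as a shift and turn from the pose commanded when the call began, along the tool's axes at that moment; what a row does not reach only later rows make up. A row lasts 1/12 s, in which the tool goes at most 41.7 mm and 7.16 degrees, less where a joint would pass 70% of its speed; a pose out of reach is approached as far as the arm can. A call with a gripper value outside its range is refused whole. The fingers move at their own pace and stop on an object; the grip force is fixed at half the most. Time passes only in rows, so rows that repeat a pose let the fingers close. It gives the time, the measured TCP pose, the force, the opening and the grip force at its end, in the units of the state.
- arm.sense(): the state, without advancing time (a new reading comes with each control period).
- cams.capture(name): name is "scene" or "top" or "wrist"; returns the picture (420x560x3 uint8, red, green, blue); there is no depth.
- cams.camera_params(name): a dict with "fx", "fy", "cx", "cy" (pixels), "dist_coeffs" ([k1, k2, p1, p2, k3] as OpenCV has them; the pictures are not rectified), "position" and "orientation" of the camera in the world. Camera axes: x right, y up, looking along -z (the intrinsics and any distortion apply to the point x, -y, -z); pixel columns grow to the right and rows downward; lengths in m; the calibration is good to about 2 mm. A picture is of the moment at which its call begins: read the wrist's pose just before it. camera_params takes no time and is no camera call; for the wrist camera it gives the pose at the moment of the call.
- arm.close_job(): hands the job in; it is judged then, once.
The state is a dict: "t": time; "qpos": joint angles; "joint_vel": joint speeds; "joint_torque": joint torques, N m; "position": TCP position; "tool_rot": TCP orientation; "force": force on the tool from outside, world axes, zero at the start; "moment": the same for the moment, N m; "gripper_width": opening from 0.0 (shut) to 1.0 (fully open); "grasp_force": force on a finger pad.
Only numpy, scipy, OpenCV 4.12 (cv2) and the standard library are available. Lean on these libraries where they do the work, as an engineer would, in place of code of your own. Each camera call takes 0.05 s, during which the arm holds its last target. There are 200 camera calls.

## Working session

There is one attempt and no reset: what is moved stays moved. The work goes in short steps, Python scripts to look and compute and a shell command to move; the robot and the scene stay as the last step left them, time stands still between calls to the robot, and variables do not carry over. Pictures are saved under pics/ and viewed, at most 10 in all, crops included, and the job is handed in when it is done.

```bash
mkdir -p pics; ls; cat > h.py <<'E'
import numpy as np, cv2
from rig import arm, cams
def pix2w(name,uv,z,p=None):
    p=p or cams.camera_params(name)
    K=np.array([[p['fx'],0,p['cx']],[0,p['fy'],p['cy']],[0,0,1]])
    n=cv2.undistortPoints(np.array(uv,float).reshape(-1,1,2),K,np.array(p['dist_coeffs']))[:,0]
    R=np.array(p['orientation']);c=np.array(p['position'])
    d=np.c_[n[:,0],-n[:,1],-np.ones(len(n))]@R.T
    z=np.broadcast_to(z,len(d))
    return c+d*((z-c[2])/d[:,2])[:,None]
def shot(name,f):
    im=cams.capture(name); cv2.imwrite('pics/'+f,im[:,:,::-1]); return im
E
python3 - <<'E'
from h import *
for n in('top','scene'):
    p=cams.camera_params(n);print(n,p)
    shot(n,n+'0.png')
print(arm.sense()['tool_rot'])
a=cv2.imread('pics/top0.png');cv2.imwrite('pics/top0b.png',cv2.resize(a,(800,600),interpolation=cv2.INTER_CUBIC))
E
```

```text
pics
top {'fx': 536.4820488517281, 'fy': 536.4820488517281, 'cx': 268.8320166282671, 'cy': 215.11130453997626, 'dist_coeffs': array([0.05531403, 0.        , 0.        , 0.        , 0.        ]), 'position': array([0.24292963, 0.04343252, 1.24463484]), 'orientation': array([[-0.00300652,  0.9784899 , -0.20627281],
       [-0.99999023, -0.0036103 , -0.00255074],
       [-0.00324058,  0.20626312,  0.9784912 ]])}
scene {'fx': 544.822290129785, 'fy': 544.822290129785, 'cx': 281.6765232081872, 'cy': 203.7459957625268, 'dist_coeffs': array([0.0695797, 0.       , 0.       , 0.       , 0.       ]), 'position': array([-0.08072601, -0.42864402,  0.94077596]), 'orientation': array([[ 0.64655099,  0.5686957 , -0.50848502],
       [-0.76273044,  0.49467899, -0.4165753 ],
       [ 0.01463227,  0.65717417,  0.75359671]])}
[[-9.58306095e-01  2.85742479e-01 -8.15147824e-04]
 [ 2.85743457e-01  9.58304819e-01 -1.59722097e-03]
 [ 3.24766209e-04 -1.76354975e-03 -9.99998392e-01]]
```

View pics/top0b.png

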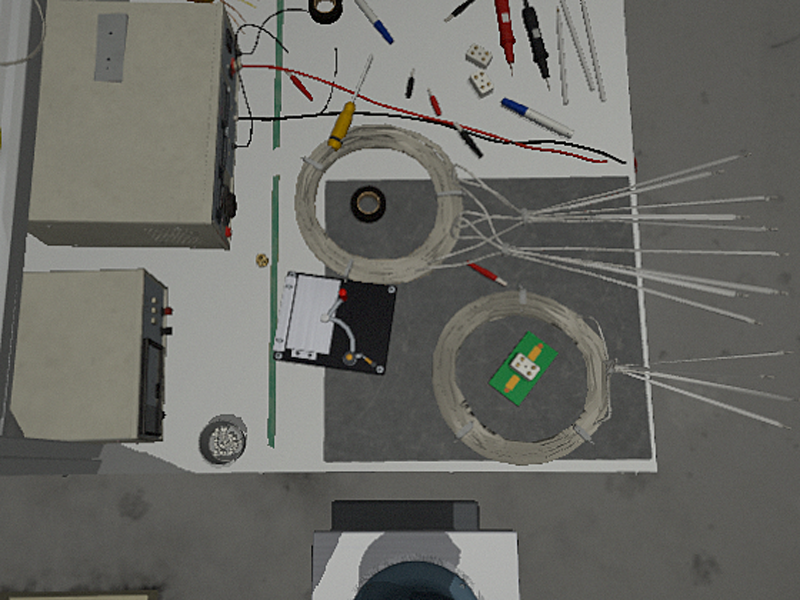

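View pics/scene0.png

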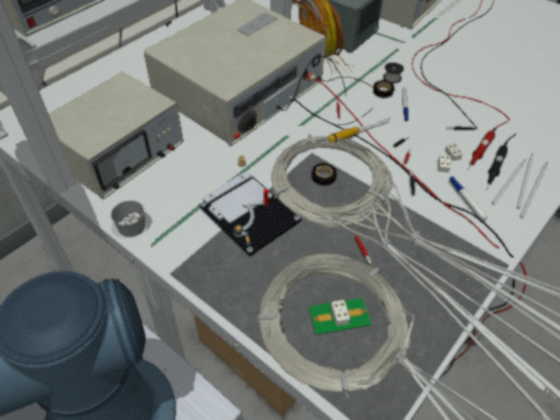

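The top view shows the holder around (337,323), the post at (343,294), the carrier at (523,368) in the right-hand coil, and the cup at (222,440). I'll enlarge the holder and carrier to read them more closely.

```bash
python3 - <<'E'
import cv2,numpy as np
a=cv2.imread('pics/top0.png')
h=a[180:270,180:290]; c=a[220:295,335:397]
H=cv2.resize(h,None,fx=5,fy=5,interpolation=cv2.INTER_CUBIC)
C=cv2.resize(c,None,fx=4,fy=4,interpolation=cv2.INTER_CUBIC)
o=np.zeros((450,800,3),np.uint8);o[:450,:550]=H;o[:300,552:800]=C
cv2.imwrite('pics/crop.png',o)
E
```

```text
(no output)
```

View pics/crop.png

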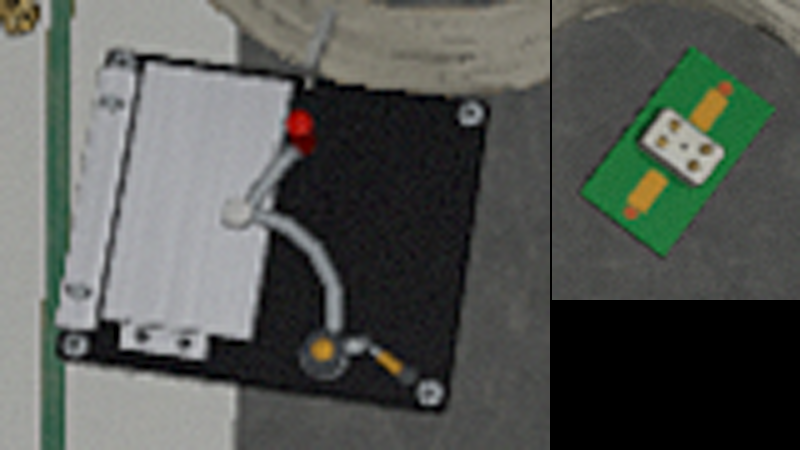

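```bash
cat > m.py <<'E'
from h import *
pc=cams.camera_params('top')
H=lambda pts,z: pix2w('top',[(180+(u+.5)/5-.5,180+(v+.5)/5-.5) for u,v in pts],z,pc)[:,:2]
C=lambda pts,z: pix2w('top',[(335+(u-552+.5)/4-.5,220+(v+.5)/4-.5) for u,v in pts],z,pc)[:,:2]
E
python3 - <<'E'
from m import *
np.set_printoptions(precision=4,suppress=True)
def fit(P,Q):
    m=P.mean(0);n=Q.mean(0);A=(P-m).T@(Q-n)
    th=np.arctan2(A[0,1]-A[1,0],A[0,0]+A[1,1]);R=np.array([[np.cos(th),-np.sin(th)],[np.sin(th),np.cos(th)]])
    t=n-R@m;print('res mm',1000*(Q-(P@R.T+t)));return th,R,t
# local coords: x+ = image left, y+ = image bottom
L=np.array([[.092,-.075],[-.092,-.075],[.092,.075],[-.092,.075]])
Q=H([(108,50),(490,99),(56,359),(443,411)],.012)
print(Q)
th,R,t=fit(L,Q);print('holder',np.degrees(th),t)
print('seat',R@[.045,0]+t,'stop',R@[.045,.055]+t)
post=H([(300,120)],.057)[0];hin=H([(322,350)],.02)[0]
print('post',post,R.T@(post-t),'hinge',hin,R.T@(hin-t),np.linalg.norm(post-hin))
cc=C([(689,47),(775,108),(665,257),(581,192)],.006)
LC=np.array([[.03,-.055],[-.03,-.055],[-.03,.055],[.03,.055]])
print(cc);thc,Rc,tc=fit(LC,cc);print('carrier',np.degrees(thc),tc)
print('blk',C([(682,147)],.025))
s=arm.sense();print(s['tool_rot'],s['position'],s['force'])
# bystanders
f=.7
for n,uv,z in(('tape',(368,204),.019),('cup',(222,440),.05),('fit',(263,260),.024),('clip',(487,273),.01)):
    print(n,pix2w('top',[(uv[0]*f,uv[1]*f)],z,pc)[0])
print('coil',pix2w('top',[(435*f,378*f),(608*f,378*f),(523*f,290*f),(523*f,465*f)],.012,pc))
E
```

```text
[[0.5652 0.2068]
 [0.5406 0.0258]
 [0.4177 0.2274]
 [0.3928 0.0484]]
res mm [[-0.9986 -0.9603]
 [ 0.1336  0.2761]
 [ 0.026  -1.2797]
 [ 0.839   1.9638]]
holder 81.98009721152555 [0.4791 0.1271]
seat [0.4853 0.1717] stop [0.4309 0.1793]
post [0.5203 0.1129] [-0.0083 -0.0428] hinge [0.4202 0.104 ] [-0.0311  0.0551] 0.10047407396375096
[[ 0.4643 -0.1872]
 [ 0.4282 -0.2353]
 [ 0.3423 -0.1683]
 [ 0.3796 -0.1215]]
res mm [[-1.1302  0.9439]
 [-0.4116  0.1584]
 [ 0.5263 -0.2362]
 [ 1.0154 -0.8661]]
carrier 52.15452800236642 [ 0.4036 -0.1781]
blk [[ 0.4031 -0.1772]]
[[-0.9583  0.2857 -0.0008]
 [ 0.2857  0.9583 -0.0016]
 [ 0.0003 -0.0018 -1.    ]] [0.1855 0.6224 0.2303] [-0.4066  0.1991  0.0691]
tape [0.6788 0.0731 0.019 ]
cup [0.2879 0.2954 0.05  ]
fit [0.5806 0.2458 0.024 ]
clip [ 0.5607 -0.1244  0.01  ]
coil [[ 0.3861 -0.0351  0.012 ]
 [ 0.3857 -0.3119  0.012 ]
 [ 0.5311 -0.1824  0.012 ]
 [ 0.2492 -0.1705  0.012 ]]
```

Measured poses agree with the given sizes: the post–hinge distance is 100.5 mm and the corner residuals are at most 2 mm. Next is a helper that gives the move to a world pose in tool axes.

```bash
cat > go.py <<'E'
import sys
from h import *
from scipy.spatial.transform import Rotation as Ro
def go(*wps):
    s=arm.sense();R=np.array(s['tool_rot']);p=np.array(s['position'])
    for x,y,z,h in wps:
        a=np.radians(h);Y=np.array([np.cos(a),np.sin(a),0]);Z=np.array([0,0,-1.]);D=np.c_[np.cross(Y,Z),Y,Z]
        print(np.round(1000*R.T@(np.array([x,y,z])-p),1),np.round(Ro.from_matrix(R.T@D).as_rotvec(degrees=True),1))
HT,HR=np.array([.4791,.1271]),81.98
def hol(x,y): # holder mm -> world
    a=np.radians(HR);return HT+np.array([[np.cos(a),-np.sin(a)],[np.sin(a),np.cos(a)]])@[x/1e3,y/1e3]
def F():
    s=arm.sense();a=np.radians(HR);f=np.array(s['force']);q=np.array(s['position'])
    R=np.array([[np.cos(a),-np.sin(a)],[np.sin(a),np.cos(a)]])
    print('t',round(s['t'],2),'F_holder',np.round(R.T@f[:2],2),round(f[2],2),'M',np.round(s['moment'],2),'pos_h',np.round(1000*R.T@(q[:2]-HT),2),'z',round(1000*q[2],2),'w',s['gripper_width'],s['grasp_force'])
hinge=np.array([.4202,.1040])
def post(th): # world post at joint angle th, heading
    a=np.radians(5.1)-th;return hinge+.1*np.array([np.cos(a),np.sin(a)]),np.degrees(a)+90
E
python3 - <<'E'
from go import *
go((.32,.30,.25,85),(.5203,.1129,.12,95),(.5203,.1129,.032,95))
E
```

```text
[-221.  -270.6  -19.3] [ -0.1  -0.  -11.6]
[-466.5 -392.4  110.8] [ -0.1  -0.  -21.6]
[-466.5 -392.3  198.8] [ -0.1  -0.  -21.6]
```

```bash
python3 -m handwheel '[{"dx":-221,"dy":-271,"dz":-19,"wz":-12,"jaw":0.6},{"dx":-221,"dy":-271,"dz":-19,"wz":-12,"jaw":0.6},{"dx":-221,"dy":-271,"dz":-19,"wz":-12,"jaw":0.6},{"dx":-221,"dy":-271,"dz":-19,"wz":-12,"jaw":0.6},{"dx":-221,"dy":-271,"dz":-19,"wz":-12,"jaw":0.6},{"dx":-221,"dy":-271,"dz":-19,"wz":-12,"jaw":0.6},{"dx":-221,"dy":-271,"dz":-19,"wz":-12,"jaw":0.6},{"dx":-221,"dy":-271,"dz":-19,"wz":-12,"jaw":0.6},{"dx":-466,"dy":-392,"dz":111,"wz":-21.6,"jaw":0.6},{"dx":-466,"dy":-392,"dz":111,"wz":-21.6,"jaw":0.6},{"dx":-466,"dy":-392,"dz":111,"wz":-21.6,"jaw":0.6},{"dx":-466,"dy":-392,"dz":111,"wz":-21.6,"jaw":0.6},{"dx":-466,"dy":-392,"dz":111,"wz":-21.6,"jaw":0.6},{"dx":-466,"dy":-392,"dz":111,"wz":-21.6,"jaw":0.6},{"dx":-466,"dy":-392,"dz":111,"wz":-21.6,"jaw":0.6},{"dx":-466,"dy":-392,"dz":111,"wz":-21.6,"jaw":0.6},{"dx":-466,"dy":-392,"dz":111,"wz":-21.6,"jaw":0.6},{"dx":-466,"dy":-392,"dz":111,"wz":-21.6,"jaw":0.6}]'
python3 - <<'E'
from go import *
p=cams.camera_params('wrist'); im=shot('wrist','w1.png'); import json
json.dump({k:np.array(v).tolist() for k,v in p.items()},open('w1.json','w'))
cv2.imwrite('pics/w1b.png',cv2.resize(im[:,:,::-1],(800,600)))
F(); go((.5203,.1129,.12,95),(.5203,.1129,.032,95))
E
```

```text
t 0.15 F_holder [0.25 0.  ] -1.0 M [ 0.   -0.01 -0.  ] pos_h [449.61 359.81] z 230.44 w 1.0036442310469278 0.0
[-466.5 -392.5  110.9] [ -0.1  -0.  -21.6]
[-466.5 -392.4  198.9] [ -0.1  -0.  -21.6]invalid input
```

View pics/w1b.png

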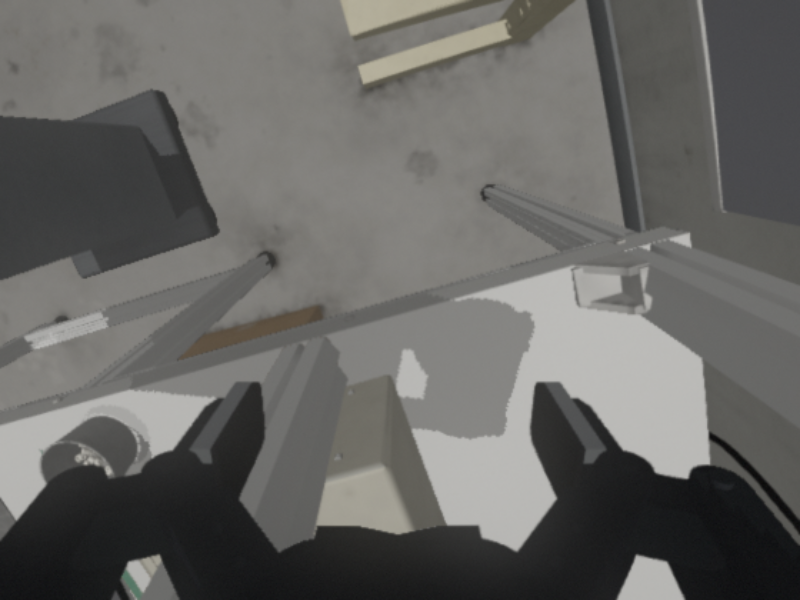

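The wrist picture shows an upright post standing between the tool and the holder, with its foot near (315,342), and the cup at (95,450). I'll place the upright in world coordinates before moving, and check what the row format requires.

```bash
python3 - <<'E'
from h import *
f=.7
p=cams.camera_params('wrist')
print(p['position'])
for z in (0,.1,.2): print(z,pix2w('wrist',[(305*f,345*f),(330*f,338*f),(346*f,380*f),(650*f,245*f)],z,p)[:,:2].round(3).tolist())
print('edge L (265,440)->',[pix2w('wrist',[(258*f,440*f),(300*f,475*f)],z,p)[:,:2].round(3).tolist() for z in(0,.1,.2,.3)])
print('box/cup',pix2w('wrist',[(95*f,440*f),(345*f,385*f),(388*f,378*f)],.05,p)[:,:2])
pt=cams.camera_params('top')
for z in (0,.2,.4): print('top',z,pix2w('top',[(118*f,445*f),(193*f,472*f),(5*f,470*f)],z,pt)[:,:2].round(3).tolist())
a=cv2.imread('pics/scene0.png')[0:260,0:200];cv2.imwrite('pics/sc.png',cv2.resize(a,None,fx=2.3,fy=2.3))
E
python3 -m handwheel '[{"dx":0,"dy":0,"dz":0,"wx":0,"wy":0,"wz":0,"jaw":0.6}]'; python3 -m handwheel --help | head -20
```

```text
[0.1106777  0.64468515 0.37328205]
0 [[0.244, 0.52], [0.244, 0.543], [0.287, 0.544], [0.241, 0.823]]
0.1 [[0.208, 0.553], [0.208, 0.57], [0.24, 0.571], [0.206, 0.776]]
0.2 [[0.173, 0.587], [0.173, 0.598], [0.192, 0.598], [0.171, 0.728]]
edge L (265,440)-> [[[0.324, 0.443], [0.372, 0.467]], [[0.267, 0.497], [0.302, 0.515]], [[0.21, 0.551], [0.232, 0.562]], [[0.152, 0.605], [0.162, 0.61]]]
box/cup [[0.25823045 0.33479472]
 [0.26708532 0.55505222]
 [0.27075918 0.58896109]]
top 0 [[0.283, 0.47], [0.24, 0.349], [0.247, 0.642]]
top 0.2 [[0.277, 0.401], [0.241, 0.3], [0.246, 0.546]]
top 0.4 [[0.27, 0.333], [0.241, 0.251], [0.246, 0.449]]
t: 0.23
position: [0.1856, 0.6227, 0.2307]
tool_rot: [[-0.958, 0.286, -0.0], [0.286, 0.958, -0.001], [0.0, -0.001, -1.0]]
force: [0.1, -0.6, 0.4]
gripper_width: 0.881
grasp_force: 0.0invalid input: not JSON, or not a number
```

View pics/sc.png

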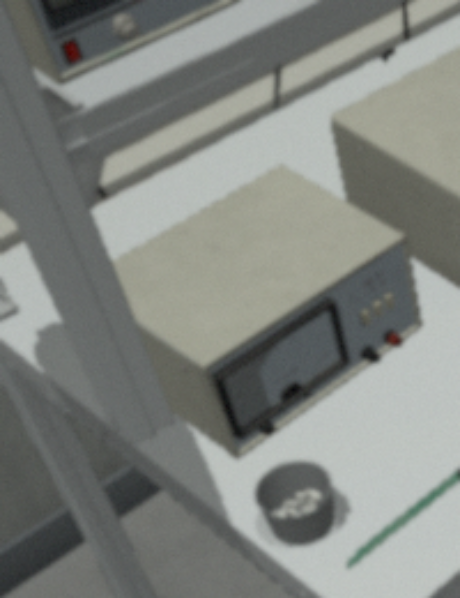

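The upright stands at about x 0.245–0.29, y 0.50–0.545, beside the instrument box. I'll go round in front of it.

```bash
python3 - <<'E'
from go import *
go((.14,.50,.25,75),(.16,.36,.25,75),(.35,.2,.22,85),(.5203,.1129,.12,95))
E
```

```text
[   8.7 -130.6  -19.1] [-0.1 -0.  -1.6]
[ -50.5 -259.   -19. ] [-0.1 -0.  -1.6]
[-278.3 -358.1   11. ] [ -0.1  -0.  -11.6]
[-466.4 -392.8  111. ] [ -0.   -0.  -21.6]
```

```bash
python3 -m handwheel '[{"dx":3,"dy":-40,"dz":-6,"wx":0,"wy":0,"wz":0,"jaw":0.5},{"dx":6,"dy":-80,"dz":-12,"wx":0,"wy":0,"wz":0,"jaw":0.5},{"dx":9,"dy":-120,"dz":-19,"wx":0,"wy":0,"wz":0,"jaw":0.5},{"dx":-3,"dy":-157,"dz":-19,"wx":0,"wy":0,"wz":0,"jaw":0.5},{"dx":-20,"dy":-194,"dz":-19,"wx":0,"wy":0,"wz":0,"jaw":0.5},{"dx":-37,"dy":-230,"dz":-19,"wx":0,"wy":0,"wz":0,"jaw":0.5},{"dx":-50,"dy":-259,"dz":-19,"wx":0,"wy":0,"wz":0,"jaw":0.5},{"dx":-50,"dy":-259,"dz":-19,"wx":0,"wy":0,"wz":0,"jaw":0.5}]'
python3 -c "
from go import *
F();go((.16,.36,.25,75),(.35,.2,.22,85),(.5203,.1129,.12,95))"
```

```text
t: 0.9
position: [0.1595, 0.3569, 0.2497]
tool_rot: [[-0.957, 0.289, 0.001], [0.289, 0.957, -0.001], [-0.001, -0.0, -1.0]]
force: [0.1, -0.1, 0.5]
gripper_width: 0.501
grasp_force: 0.0
t 0.9 F_holder [-0.05 -0.07] 0.53 M [-0.01 -0.01 -0.01] pos_h [182.99 348.53] z 249.74 w 0.5012528794085567 0.0
[ 0.4  3.1 -0.3] [-0.   0.1 -1.8]
[-227.7  -95.2   30. ] [ -0.    0.1 -11.8]
[-415.7 -129.4  130.2] [ -0.    0.1 -21.8]
```

```bash
python3 -m handwheel '[{"dx":-228,"dy":-95,"dz":30,"wx":0,"wy":0,"wz":-11.8,"jaw":0.5},{"dx":-228,"dy":-95,"dz":30,"wx":0,"wy":0,"wz":-11.8,"jaw":0.5},{"dx":-228,"dy":-95,"dz":30,"wx":0,"wy":0,"wz":-11.8,"jaw":0.5},{"dx":-228,"dy":-95,"dz":30,"wx":0,"wy":0,"wz":-11.8,"jaw":0.5},{"dx":-228,"dy":-95,"dz":30,"wx":0,"wy":0,"wz":-11.8,"jaw":0.5},{"dx":-416,"dy":-129,"dz":130,"wx":0,"wy":0,"wz":-21.8,"jaw":0.5},{"dx":-416,"dy":-129,"dz":130,"wx":0,"wy":0,"wz":-21.8,"jaw":0.5},{"dx":-416,"dy":-129,"dz":130,"wx":0,"wy":0,"wz":-21.8,"jaw":0.5},{"dx":-416,"dy":-129,"dz":130,"wx":0,"wy":0,"wz":-21.8,"jaw":0.5},{"dx":-416,"dy":-129,"dz":130,"wx":0,"wy":0,"wz":-21.8,"jaw":0.5},{"dx":-416,"dy":-129,"dz":130,"wx":0,"wy":0,"wz":-21.8,"jaw":0.5},{"dx":-416,"dy":-129,"dz":130,"wx":0,"wy":0,"wz":-21.8,"jaw":0.5},{"dx":-416,"dy":-129,"dz":130,"wx":0,"wy":0,"wz":-21.8,"jaw":0.5}]'
python3 - <<'E'
from go import *
import pickle
p=cams.camera_params('wrist'); im=shot('wrist','w2.png'); pickle.dump(p,open('w2.pkl','wb'))
cv2.imwrite('pics/w2b.png',cv2.resize(im[:,:,::-1],(800,600)))
F(); go((.5203,.1129,.12,95),(.5203,.1129,.032,95))
K=np.array([[p['fx'],0,p['cx']],[0,p['fy'],p['cy']],[0,0,1]])
def proj(P):
    R=np.array(p['orientation']);q=(np.array(P)-p['position'])@R; q=q*[1,-1,-1]
    return cv2.projectPoints(q.reshape(-1,1,3),np.zeros(3),np.zeros(3),K,np.array(p['dist_coeffs']))[0][:,0]/.7
print('expected post',proj([[.5203,.1129,.057]]),'corners',proj([[*hol(x,y),.012] for x,y in((92,-75),(-92,-75),(92,75),(-92,75))]))
E
```

```text
t: 1.98
position: [0.5236, 0.1159, 0.1179]
tool_rot: [[-0.996, -0.087, -0.002], [-0.087, 0.996, -0.0], [0.002, -0.0, -1.0]]
force: [-0.2, -0.0, 0.4]
gripper_width: 0.499
grasp_force: 0.0
t 2.03 F_holder [-0.44  1.44] 0.96 M [ 0.03  0.01 -0.01] pos_h [ -3.94 -44.15] z 118.74 w 0.4964814595161869 0.0
[ 2.3 -4.  -1.3] [ 0.  -0.1  0.1]
[ 2.1 -4.  86.7] [ 0.  -0.1  0.1]
expected post [[392.32744877 316.62449891]] corners [[544.79635693 375.62606991]
 [237.69205023 310.06866493]
 [635.81363377 116.59212819]
 [278.91152284  24.56053454]]
```

View pics/w2b.png

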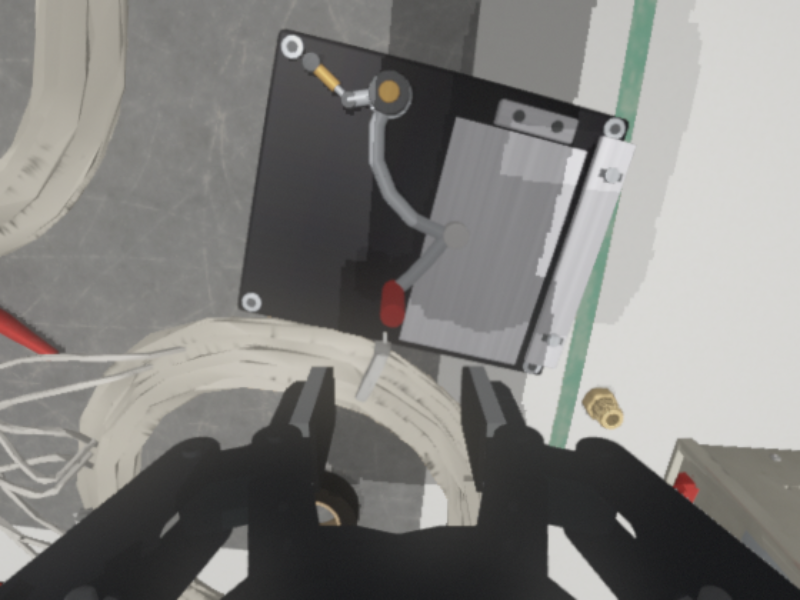

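The wrist picture shows the post top at (392,316), exactly as predicted, and the holder corners at (541,374), (239,310), (629,119) and (279,30). I'll refit the holder from these, then straddle the post.

```bash
python3 - <<'E'
from go import *
import pickle
p=pickle.load(open('w2.pkl','rb'))
Q=pix2w('wrist',np.array([(541,375),(239,310),(629,118),(279,29)])*.7,.012,p)[:,:2]
L=np.array([[.092,-.075],[-.092,-.075],[.092,.075],[-.092,.075]])
m=Q.mean(0);A=L.T@(Q-m);th=np.arctan2(A[0,1]-A[1,0],A[0,0]+A[1,1]);c,s=np.cos(th),np.sin(th);R=np.array([[c,-s],[s,c]])
print(np.degrees(th),m,1000*(Q-m-L@R.T))
# fence outer edge direction, lip top z .0265
P=pix2w('wrist',np.array([(634,143),(553,369),(604,138),(527,362)])*.7,.0265,p)[:,:2]
print('fence local',1000*(P-m)@R)
e=P[0]-P[1];print('fence dir',np.degrees(np.arctan2(*e[::-1])))
print('stop',1000*(pix2w('wrist',np.array([(493,121),(574,142)])*.7,.014,p)[:,:2]-m)@R)
print([pix2w('wrist',[(389*.7,91*.7)],z,p)[0] for z in(.02,.03)],pix2w('wrist',[(392*.7,314*.7)],.057,p)[0])
go((.5203,.1129,.032,95))
E
```

```text
82.082708498947 [0.47978103 0.12586653] [[-0.76285678 -1.2914872 ]
 [-0.97188245  1.87854873]
 [ 0.57589436 -2.08003955]
 [ 1.15884487  1.49297802]]
fence local [[ 90.01304302  61.28817921]
 [ 89.53840637 -63.23477448]
 [ 74.64980541  59.85484986]
 [ 73.81352718 -62.32599444]]
fence dir 171.86431868043724
stop [[21.9717239  55.74451684]
 [65.24350898 55.76697264]]
[array([0.41896117, 0.10232077, 0.02      ]), array([0.42008394, 0.10259299, 0.03      ])] [0.51901922 0.11263929 0.057     ]
[ 2.1 -4.  86.7] [ 0.  -0.1  0.1]
```

```bash
sed -i 's/^HT,HR=.*/HT,HR=np.array([.4795,.1265]),82.0/' go.py
python3 -m handwheel '[{"dx":3,"dy":-4,"dz":0,"wx":0,"wy":0,"wz":0,"jaw":0.5},{"dx":3,"dy":-4,"dz":30,"wx":0,"wy":0,"wz":0,"jaw":0.5},{"dx":3,"dy":-4,"dz":60,"wx":0,"wy":0,"wz":0,"jaw":0.5},{"dx":3,"dy":-4,"dz":86,"wx":0,"wy":0,"wz":0,"jaw":0.4},{"dx":3,"dy":-4,"dz":86,"wx":0,"wy":0,"wz":0,"jaw":0.22},{"dx":3,"dy":-4,"dz":86,"wx":0,"wy":0,"wz":0,"jaw":0.22},{"dx":3,"dy":-4,"dz":86,"wx":0,"wy":0,"wz":0,"jaw":0.22},{"dx":3,"dy":-4,"dz":86,"wx":0,"wy":0,"wz":0,"jaw":0.22}]'
python3 - <<'E'
from go import *
F(); 
go(*[(*post(th)[0],.032,post(th)[1]) for th in np.arange(0,1.11,.1)])
E
```

```text
t: 2.7
position: [0.5205, 0.114, 0.0368]
tool_rot: [[-0.996, -0.091, 0.004], [-0.091, 0.996, 0.0], [-0.004, -0.0, -1.0]]
force: [-0.2, 0.1, 0.6]
gripper_width: 0.222
grasp_force: 0.0
t 2.7 F_holder [0.03 0.19] 0.6 M [ 0.03 -0.   -0.03] pos_h [ -6.67 -42.31] z 36.82 w 0.22197157082809918 0.0
[ 0.8 -1.1  4.8] [-0.   0.3  0.1]
[  1.3 -11.    4.8] [-0.   0.3  5.9]
[  2.8 -20.9   4.8] [ 0.   0.3 11.6]
[  5.3 -30.6   4.8] [ 0.   0.3 17.3]
[  8.8 -40.    4.8] [ 0.   0.3 23. ]
[ 13.1 -49.    4.8] [ 0.   0.3 28.8]
[ 18.4 -57.5   4.8] [ 0.1  0.3 34.5]
[ 24.4 -65.4   4.7] [ 0.1  0.3 40.2]
[ 31.3 -72.7   4.7] [ 0.1  0.3 46. ]
[ 38.8 -79.3   4.7] [ 0.1  0.2 51.7]
[ 46.9 -85.1   4.6] [ 0.1  0.2 57.4]
[ 55.6 -90.    4.6] [ 0.1  0.2 63.2]
```

```bash
python3 -m handwheel '[{"dx":1,"dy":-6,"dz":4,"wx":0,"wy":0,"wz":3,"jaw":0.22},{"dx":1.3,"dy":-11,"dz":4,"wx":0,"wy":0,"wz":5.9,"jaw":0.22},{"dx":2.8,"dy":-20.9,"dz":4,"wx":0,"wy":0,"wz":11.6,"jaw":0.22},{"dx":5.3,"dy":-30.6,"dz":4,"wx":0,"wy":0,"wz":17.3,"jaw":0.22},{"dx":8.8,"dy":-40,"dz":4,"wx":0,"wy":0,"wz":23,"jaw":0.22},{"dx":13.1,"dy":-49,"dz":4,"wx":0,"wy":0,"wz":28.8,"jaw":0.22},{"dx":18.4,"dy":-57.5,"dz":4,"wx":0,"wy":0,"wz":34.5,"jaw":0.22},{"dx":24.4,"dy":-65.4,"dz":4,"wx":0,"wy":0,"wz":40.2,"jaw":0.22},{"dx":31.3,"dy":-72.7,"dz":4,"wx":0,"wy":0,"wz":46,"jaw":0.22},{"dx":38.8,"dy":-79.3,"dz":4,"wx":0,"wy":0,"wz":51.7,"jaw":0.22},{"dx":45,"dy":-84,"dz":4,"wx":0,"wy":0,"wz":56,"jaw":0.22},{"dx":46.9,"dy":-85.1,"dz":4,"wx":0,"wy":0,"wz":57.4,"jaw":0.22},{"dx":46.9,"dy":-85.1,"dz":4,"wx":0,"wy":0,"wz":57.4,"jaw":0.22},{"dx":46.9,"dy":-85.1,"dz":4,"wx":0,"wy":0,"wz":57.4,"jaw":0.22}]'
python3 - <<'E'
from go import *
F(); x,y=post(1.0)[0];print(x,y)
c=(.4036,-.1781)
go((x,y,.032,37.8),(x,y,.10,37.8),(*c,.10,-37.9),(*c,.009,-37.9))
E
```

```text
t: 3.87
position: [0.4808, 0.0247, 0.0314]
tool_rot: [[-0.614, 0.789, 0.002], [0.789, 0.614, -0.0], [-0.002, 0.002, -1.0]]
force: [1.4, -0.2, 0.9]
gripper_width: 0.223
grasp_force: 0.0
t 3.87 F_holder [-0.05 -1.41] 0.92 M [ 0.   -0.02 -0.03] pos_h [-100.62  -15.46] z 31.38 w 0.2226415855457388 0.0
0.48149652559088074 0.024989013735515847
[-0.2  0.7 -0.6] [0.1 0.1 0.1]
[ -0.3   0.8 -68.6] [0.1 0.1 0.1]
[-112.8 -185.4  -68.7] [ 0.1  0.  75.8]
[-112.6 -185.5   22.3] [ 0.1  0.  75.8]
```

```bash
python3 -m handwheel '[{"dx":0,"dy":0,"dz":0,"wx":0,"wy":0,"wz":0,"jaw":0.45},{"dx":0,"dy":0,"dz":0,"wx":0,"wy":0,"wz":0,"jaw":0.45},{"dx":0,"dy":0,"dz":-35,"wx":0,"wy":0,"wz":0,"jaw":0.45},{"dx":0,"dy":0,"dz":-69,"wx":0,"wy":0,"wz":0,"jaw":0.45},{"dx":-113,"dy":-185,"dz":-69,"wx":0,"wy":0,"wz":76,"jaw":0.6},{"dx":-113,"dy":-185,"dz":-69,"wx":0,"wy":0,"wz":76,"jaw":0.6},{"dx":-113,"dy":-185,"dz":-69,"wx":0,"wy":0,"wz":76,"jaw":0.6},{"dx":-113,"dy":-185,"dz":-69,"wx":0,"wy":0,"wz":76,"jaw":0.6},{"dx":-113,"dy":-185,"dz":-69,"wx":0,"wy":0,"wz":76,"jaw":0.6},{"dx":-113,"dy":-185,"dz":-69,"wx":0,"wy":0,"wz":76,"jaw":0.6},{"dx":-113,"dy":-185,"dz":-69,"wx":0,"wy":0,"wz":76,"jaw":0.6},{"dx":-113,"dy":-185,"dz":-69,"wx":0,"wy":0,"wz":76,"jaw":0.6},{"dx":-113,"dy":-185,"dz":-69,"wx":0,"wy":0,"wz":76,"jaw":0.6},{"dx":-113,"dy":-185,"dz":-69,"wx":0,"wy":0,"wz":76,"jaw":0.6},{"dx":-113,"dy":-185,"dz":-69,"wx":0,"wy":0,"wz":76,"jaw":0.6},{"dx":-113,"dy":-185,"dz":-69,"wx":0,"wy":0,"wz":76,"jaw":0.6},{"dx":-113,"dy":-185,"dz":-69,"wx":0,"wy":0,"wz":76,"jaw":0.6},{"dx":-113,"dy":-185,"dz":-69,"wx":0,"wy":0,"wz":76,"jaw":0.6}]'
python3 - <<'E'
from go import *
import pickle
p=cams.camera_params('wrist'); im=shot('wrist','w3.png'); pickle.dump(p,open('w3.pkl','wb'))
t=shot('top','t3.png')
o=np.zeros((420,800,3),np.uint8);o[:,:500]=cv2.resize(im[:,:,::-1],(500,375)).repeat(1,0)[:420] if 0 else 0
W=cv2.resize(im,(533,400));T=cv2.resize(t[175:270,180:245+30],(260,260))
o[:400,:533]=W[:,:,::-1];o[:260,540:800]=T[:,:,::-1]
cv2.imwrite('pics/w3b.png',o);F()
c=(.4036,-.1781);go((*c,.10,-37.9),(*c,.009,-37.9))
E
```

```text
t: 5.37
position: [0.403, -0.1779, 0.0993]
tool_rot: [[0.617, 0.787, 0.0], [0.787, -0.617, 0.0], [0.0, -0.0, -1.0]]
force: [0.2, -0.3, 0.4]
gripper_width: 0.6
grasp_force: 0.0
t 5.47 F_holder [0.21 0.51] 0.18 M [ 0.03 -0.01 -0.07] pos_h [-312.11   33.43] z 99.3 w 0.6007194506987941 0.0
[ 0.3  0.6 -0.7] [-0.  -0.  -0.2]
[ 0.3  0.6 90.3] [-0.  -0.  -0.2]
```

View pics/w3b.png

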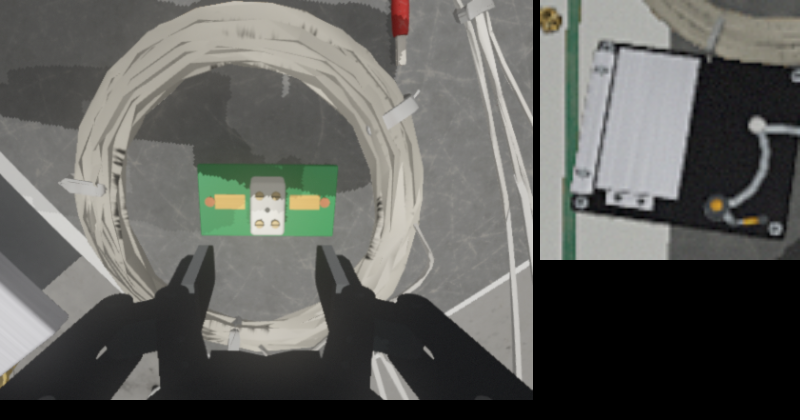

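The arm stays open, as the inset shows. The carrier sits square to the tool, with corners at (198,166), (336,165), (335,236) and (201,237) and the block at (267,206).

```bash
python3 - <<'E'
from go import *
import pickle
p=pickle.load(open('w3.pkl','rb'))
Q=pix2w('wrist',np.array([(198,166),(336,165),(335,236),(201,237)])/533*560,.006,p)[:,:2]
e=(Q[1]+Q[2]-Q[0]-Q[3])/2;print('c',Q.mean(0),'len',np.hypot(*e),'head',np.degrees(np.arctan2(*e[::-1])),'top edge',np.degrees(np.arctan2(*(Q[1]-Q[0])[::-1])))
s=np.array(arm.sense()['tool_rot']);print('tool head',np.degrees(np.arctan2(s[1,1],s[0,1])))
B=pix2w('wrist',np.array([(268,207)])/533*560,.025,p)[:,:2];print(B)
c=(.4032,-.1778);go((*c,.009,-38.2))
E
```

```text
c [ 0.40415063 -0.18060585] len 0.10953108985830096 head -37.66640746907253 top edge -37.668648052666796
tool head -38.12389628895419
[[ 0.40590779 -0.17857909]]
[ 0.2  0.1 90.3] [-0.  -0.   0.1]
```

```bash
python3 -m handwheel '[{"dx":0,"dy":1.5,"dz":30,"wx":0,"wy":0,"wz":-0.4,"jaw":0.6},{"dx":0,"dy":1.5,"dz":60,"wx":0,"wy":0,"wz":-0.4,"jaw":0.6},{"dx":0,"dy":1.5,"dz":80,"wx":0,"wy":0,"wz":-0.4,"jaw":0.6},{"dx":0,"dy":1.5,"dz":90.5,"wx":0,"wy":0,"wz":-0.4,"jaw":0.6},{"dx":0,"dy":1.5,"dz":90.5,"wx":0,"wy":0,"wz":-0.4,"jaw":0.6},{"dx":0,"dy":1.5,"dz":90.5,"wx":0,"wy":0,"wz":-0.4,"jaw":0.2},{"dx":0,"dy":1.5,"dz":90.5,"wx":0,"wy":0,"wz":-0.4,"jaw":0.2},{"dx":0,"dy":1.5,"dz":90.5,"wx":0,"wy":0,"wz":-0.4,"jaw":0.2},{"dx":0,"dy":1.5,"dz":90.5,"wx":0,"wy":0,"wz":-0.4,"jaw":0.2},{"dx":0,"dy":1.5,"dz":90.5,"wx":0,"wy":0,"wz":-0.4,"jaw":0.2},{"dx":0,"dy":1.5,"dz":90.5,"wx":0,"wy":0,"wz":-0.4,"jaw":0.2},{"dx":0,"dy":1.5,"dz":90.5,"wx":0,"wy":0,"wz":-0.4,"jaw":0.2}]'
python3 - <<'E'
from go import *
F(); s=arm.sense()['position']
x,y=hol(22,-8)
go((*s[:2],.10,-37.7),(x,y,.10,-8),(x,y,.027,-8));print(x,y)
E
```

```text
t: 6.47
position: [0.4054, -0.1799, 0.0104]
tool_rot: [[0.613, 0.79, 0.003], [0.79, -0.613, -0.002], [-0.0, 0.003, -1.0]]
force: [-0.5, 0.6, 6.6]
gripper_width: 0.283
grasp_force: 62.0
t 6.47 F_holder [0.51 0.55] 6.58 M [0.13 0.1  0.01] pos_h [-313.78   30.73] z 10.44 w 0.2832082265700256 62.01775789260864
[ -0.    0.3 -89.6] [ 0.2  0.  -0.1]
[ 310.6 -132.9  -90. ] [  0.2   0.1 -29.8]
[ 310.6 -133.2  -17. ] [  0.2   0.1 -29.8]
0.490483952771054 0.14717251270463402
```

```bash
python3 -m handwheel '[{"dx":0,"dy":0,"dz":-30,"wx":0,"wy":0,"wz":0,"jaw":0.2},{"dx":0,"dy":0,"dz":-60,"wx":0,"wy":0,"wz":0,"jaw":0.2},{"dx":0,"dy":0,"dz":-90,"wx":0,"wy":0,"wz":0,"jaw":0.2},{"dx":38,"dy":-16,"dz":-90,"wx":0,"wy":0,"wz":-4,"jaw":0.2},{"dx":76,"dy":-32,"dz":-90,"wx":0,"wy":0,"wz":-8,"jaw":0.2},{"dx":114,"dy":-49,"dz":-90,"wx":0,"wy":0,"wz":-12,"jaw":0.2},{"dx":152,"dy":-65,"dz":-90,"wx":0,"wy":0,"wz":-16,"jaw":0.2},{"dx":190,"dy":-81,"dz":-90,"wx":0,"wy":0,"wz":-20,"jaw":0.2},{"dx":228,"dy":-98,"dz":-90,"wx":0,"wy":0,"wz":-24,"jaw":0.2},{"dx":266,"dy":-114,"dz":-90,"wx":0,"wy":0,"wz":-28,"jaw":0.2},{"dx":290,"dy":-124,"dz":-90,"wx":0,"wy":0,"wz":-29.8,"jaw":0.2},{"dx":311,"dy":-133,"dz":-90,"wx":0,"wy":0,"wz":-29.8,"jaw":0.2},{"dx":311,"dy":-133,"dz":-60,"wx":0,"wy":0,"wz":-29.8,"jaw":0.2},{"dx":311,"dy":-133,"dz":-35,"wx":0,"wy":0,"wz":-29.8,"jaw":0.2},{"dx":311,"dy":-133,"dz":-22,"wx":0,"wy":0,"wz":-29.8,"jaw":0.2},{"dx":311,"dy":-133,"dz":-17,"wx":0,"wy":0,"wz":-29.8,"jaw":0.2},{"dx":311,"dy":-133,"dz":-17,"wx":0,"wy":0,"wz":-29.8,"jaw":0.2},{"dx":311,"dy":-133,"dz":-17,"wx":0,"wy":0,"wz":-29.8,"jaw":0.2}]'
python3 - <<'E'
from go import *
F(); import pickle
p=cams.camera_params('wrist'); im=shot('wrist','w4.png'); pickle.dump(p,open('w4.pkl','wb'))
cv2.imwrite('pics/w4b.png',cv2.resize(im[:,:,::-1],(800,600)))
x,y=hol(22,-8);go((x,y,.0225,-8))
E
```

```text
t: 7.97
position: [0.49, 0.1483, 0.0264]
tool_rot: [[0.139, 0.99, 0.001], [0.99, -0.139, 0.0], [0.0, 0.001, -1.0]]
force: [-0.1, 0.1, -1.8]
gripper_width: 0.286
grasp_force: 60.9
t 7.97 F_holder [0.04 0.13] -1.84 M [ 0.01 -0.02 -0.04] pos_h [23.02 -7.39] z 26.4 w 0.2858789267173717 60.9204626083374
[-1.1  0.1  4.5] [ 0.1 -0.  -0. ]
```

View pics/w4b.png

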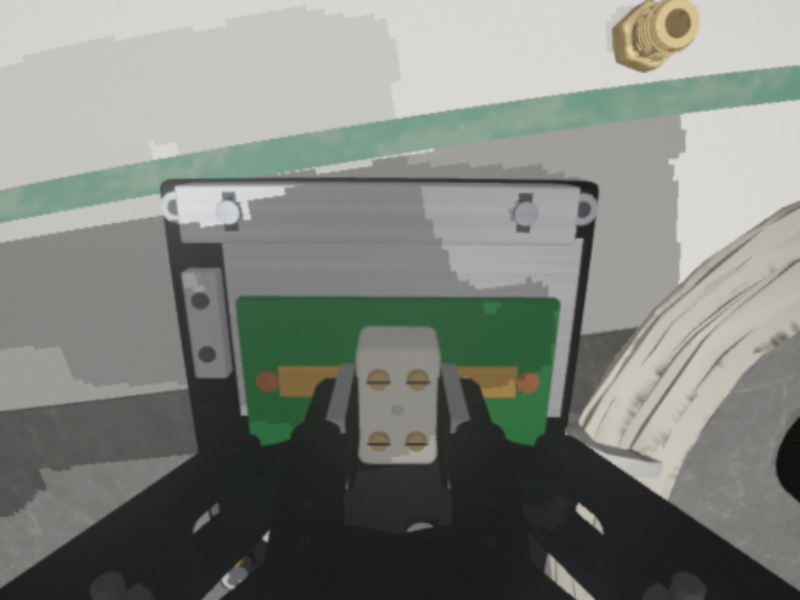

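The picture shows the carrier level and square over the bed. The lip edge at row 243 is clear of the carrier edge at row 297, and the end stop is to its left at (208,320). I'll lower it onto the bed.

```bash
python3 -m handwheel '[{"dx":0,"dy":0,"dz":2,"wx":0,"wy":0,"wz":0,"jaw":0.2},{"dx":0,"dy":0,"dz":3,"wx":0,"wy":0,"wz":0,"jaw":0.2},{"dx":0,"dy":0,"dz":3.5,"wx":0,"wy":0,"wz":0,"jaw":0.2},{"dx":0,"dy":0,"dz":3.5,"wx":0,"wy":0,"wz":0,"jaw":0.2},{"dx":0,"dy":0,"dz":3.5,"wx":0,"wy":0,"wz":0,"jaw":0.2}]'; python3 -c "
from go import *
F()"
```

```text
t: 8.43
position: [0.4898, 0.1483, 0.0226]
tool_rot: [[0.139, 0.99, 0.0], [0.99, -0.139, -0.0], [0.0, 0.0, -1.0]]
force: [-1.0, 0.7, -1.0]
gripper_width: 0.284
grasp_force: 61.0
t 8.43 F_holder [0.54 1.07] -1.01 M [-0.04  0.02 -0.01] pos_h [23.01 -7.13] z 22.55 w 0.2841145193455485 61.02688550949097
```

```bash
python3 -m handwheel '[{"dx":0,"dy":0,"dz":0.6,"wx":0,"wy":0,"wz":0,"jaw":0.2},{"dx":0,"dy":0,"dz":0.6,"wx":0,"wy":0,"wz":0,"jaw":0.2}]'; python3 -c "
from go import *
F()"
python3 -m handwheel '[{"dx":2,"dy":0,"dz":0,"wx":0,"wy":0,"wz":0,"jaw":0.2},{"dx":4,"dy":0,"dz":0,"wx":0,"wy":0,"wz":0,"jaw":0.2},{"dx":6,"dy":0,"dz":0,"wx":0,"wy":0,"wz":0,"jaw":0.2},{"dx":8,"dy":0,"dz":0,"wx":0,"wy":0,"wz":0,"jaw":0.2},{"dx":10,"dy":0,"dz":0,"wx":0,"wy":0,"wz":0,"jaw":0.2},{"dx":12,"dy":0,"dz":0,"wx":0,"wy":0,"wz":0,"jaw":0.2},{"dx":14,"dy":0,"dz":0,"wx":0,"wy":0,"wz":0,"jaw":0.2},{"dx":14,"dy":0,"dz":0,"wx":0,"wy":0,"wz":0,"jaw":0.2}]'; python3 -c "
from go import *
F()"
```

```text
t: 8.6
position: [0.4898, 0.1483, 0.0225]
tool_rot: [[0.139, 0.99, -0.0], [0.99, -0.139, -0.0], [-0.0, -0.0, -1.0]]
force: [-3.4, -0.5, 3.9]
gripper_width: 0.288
grasp_force: 61.8
t 8.6 F_holder [-1.01  3.28] 3.86 M [-0.12  0.51 -0.06] pos_h [23.02 -7.14] z 22.45 w 0.28817512392255085 61.792906522750854
t: 9.27
position: [0.4926, 0.1623, 0.0224]
tool_rot: [[0.139, 0.99, 0.002], [0.99, -0.139, -0.0], [-0.0, 0.002, -1.0]]
force: [0.3, -2.9, 5.5]
gripper_width: 0.286
grasp_force: 61.8
t 9.27 F_holder [-2.87 -0.73] 5.54 M [-0.56  0.07 -0.02] pos_h [37.26 -7.96] z 22.44 w 0.2858319657428296 61.8064820766449
```

```bash
python3 -m handwheel '[{"dx":0.8,"dy":0,"dz":-0.3,"wx":0,"wy":0,"wz":0,"jaw":0.2},{"dx":1.6,"dy":0,"dz":-0.3,"wx":0,"wy":0,"wz":0,"jaw":0.2},{"dx":2.4,"dy":0,"dz":-0.3,"wx":0,"wy":0,"wz":0,"jaw":0.2},{"dx":3,"dy":0,"dz":-0.3,"wx":0,"wy":0,"wz":0,"jaw":0.2}]'; python3 -c "
from go import *
F()"
python3 -m handwheel '[{"dx":0.5,"dy":0,"dz":0,"wx":0,"wy":0,"wz":0,"jaw":0.2},{"dx":1,"dy":0,"dz":0,"wx":0,"wy":0,"wz":0,"jaw":0.2}]'; python3 -c "
from go import *
F()"
```

```text
t: 9.6
position: [0.4926, 0.165, 0.0225]
tool_rot: [[0.139, 0.99, 0.001], [0.99, -0.139, -0.001], [-0.0, 0.001, -1.0]]
force: [-0.9, -5.1, 6.1]
gripper_width: 0.291
grasp_force: 61.9
t 9.6 F_holder [-5.18  0.22] 6.05 M [-0.78  0.01  0.02] pos_h [39.95 -7.59] z 22.47 w 0.29054685381741524 61.85054898262024
t: 9.77
position: [0.4926, 0.1659, 0.0224]
tool_rot: [[0.139, 0.99, 0.001], [0.99, -0.139, -0.001], [-0.0, 0.001, -1.0]]
force: [-1.1, -4.9, 6.4]
gripper_width: 0.287
grasp_force: 61.9
t 9.77 F_holder [-5.    0.37] 6.43 M [-0.8   0.03  0.01] pos_h [40.89 -7.53] z 22.44 w 0.287462954390292 61.86549782752991
```

```bash
python3 -m handwheel '[{"dx":0.5,"dy":0,"dz":0,"wx":0,"wy":0,"wz":0,"jaw":0.2},{"dx":1,"dy":0,"dz":0,"wx":0,"wy":0,"wz":0,"jaw":0.2}]'|grep force; python3 -c "
from go import *
F()"
```

```text
force: [-1.5, -4.6, 6.0]
grasp_force: 61.9
t 9.93 F_holder [-4.8   0.87] 6.02 M [-0.83  0.03  0.01] pos_h [41.86 -7.52] z 22.45 w 0.29110524072010435 61.874635219573975
```

```bash
python3 -m handwheel '[{"dx":0,"dy":0,"dz":-0.5,"wx":0,"wy":0,"wz":0,"jaw":0.2},{"dx":0.5,"dy":0,"dz":-0.5,"wx":0,"wy":0,"wz":0,"jaw":0.2},{"dx":1,"dy":0,"dz":-0.5,"wx":0,"wy":0,"wz":0,"jaw":0.2}]'|grep force; python3 -c "
from go import *
F()"
```

```text
force: [-0.4, -2.6, 3.6]
grasp_force: 61.5
t 10.18 F_holder [-2.62  0.03] 3.56 M [-0.46 -0.14 -0.03] pos_h [43.12 -6.94] z 22.45 w 0.28599807456814197 61.50830626487732
```

```bash
python3 -m handwheel '[{"dx":0,"dy":0,"dz":-0.3,"wx":0,"wy":0,"wz":0,"jaw":0.2},{"dx":0.5,"dy":0,"dz":-0.3,"wx":0,"wy":0,"wz":0,"jaw":0.2},{"dx":1,"dy":0,"dz":-0.3,"wx":0,"wy":0,"wz":0,"jaw":0.2}]'|grep force; python3 -c "
from go import *
F()"
```

```text
force: [-0.6, -1.7, 0.5]
grasp_force: 61.3
t 10.43 F_holder [-1.74  0.32] 0.5 M [-0.3  -0.12 -0.13] pos_h [44.06 -6.61] z 22.52 w 0.28486593848570274 61.28350496292114
```

```bash
python3 -m handwheel '[{"dx":0.5,"dy":0,"dz":0,"wx":0,"wy":0,"wz":0,"jaw":0.2},{"dx":1,"dy":0,"dz":0,"wx":0,"wy":0,"wz":0,"jaw":0.2}]'|grep force; python3 -c "
from go import *
F()"
```

```text
force: [-0.3, -1.1, 0.8]
grasp_force: 61.2
t 10.6 F_holder [-1.08  0.13] 0.76 M [-0.25 -0.1  -0.01] pos_h [45.03 -6.58] z 22.52 w 0.28563888292647677 61.172930002212524
```

Friction is now about 1 N, so contact will stand out clearly. I'll keep going in small steps.

```bash
for i in 1 2; do :; done; python3 -m handwheel '[{"dx":0.5,"dy":0,"dz":0,"wx":0,"wy":0,"wz":0,"jaw":0.2},{"dx":1,"dy":0,"dz":0,"wx":0,"wy":0,"wz":0,"jaw":0.2}]'|grep force; python3 -c "
from go import *
F()"
```

```text
force: [-1.2, 0.1, -1.0]
grasp_force: 61.1
t 10.77 F_holder [-0.08  1.22] -0.99 M [-0.16 -0.02 -0.08] pos_h [46.09 -6.62] z 22.54 w 0.28512534266764283 61.082342863082886
```

```bash
python3 -m handwheel '[{"dx":0.5,"dy":0,"dz":0,"wx":0,"wy":0,"wz":0,"jaw":0.2},{"dx":0.8,"dy":0,"dz":0,"wx":0,"wy":0,"wz":0,"jaw":0.2}]'|grep force; python3 -c "
from go import *
F()"
```

```text
force: [-0.1, -0.6, -0.4]
grasp_force: 61.0
t 10.93 F_holder [-0.61  0.03] -0.42 M [-0.02 -0.05  0.  ] pos_h [46.94 -6.66] z 22.57 w 0.28654589912295036 60.99973797798157
```

```bash
python3 -m handwheel '[{"dx":0.5,"dy":0,"dz":0,"wx":0,"wy":0,"wz":0,"jaw":0.2},{"dx":0.8,"dy":0,"dz":0,"wx":0,"wy":0,"wz":0,"jaw":0.2}]'|grep force; python3 -c "
from go import *
F()"
```

```text
force: [-0.1, -0.3, -1.3]
grasp_force: 61.0
t 11.1 F_holder [-0.28  0.05] -1.29 M [ 0.01 -0.04  0.01] pos_h [47.73 -6.68] z 22.57 w 0.2852039422502657 60.95735549926758
```

```bash
python3 -m handwheel '[{"dx":0.4,"dy":0,"dz":0.1,"wx":0,"wy":0,"wz":0,"jaw":0.2},{"dx":0.6,"dy":0,"dz":0.1,"wx":0,"wy":0,"wz":0,"jaw":0.2}]'|grep force; python3 -c "
from go import *
F()"
```

```text
force: [-0.2, -2.3, -0.2]
grasp_force: 61.1
t 11.27 F_holder [-2.33 -0.08] -0.19 M [-0.42  0.12 -0.1 ] pos_h [48.02 -6.75] z 22.58 w 0.282335454596606 61.126567125320435
```

The fence is felt at TCP x ≈ 48. I'll back off slightly and slide toward the end stop.

```bash
python3 -m handwheel '[{"dx":-0.5,"dy":-0.5,"dz":0,"wx":0,"wy":0,"wz":0,"jaw":0.2},{"dx":-0.5,"dy":-1.2,"dz":0,"wx":0,"wy":0,"wz":0,"jaw":0.2},{"dx":-0.5,"dy":-2,"dz":0,"wx":0,"wy":0,"wz":0,"jaw":0.2},{"dx":-0.5,"dy":-2.8,"dz":0,"wx":0,"wy":0,"wz":0,"jaw":0.2},{"dx":-0.5,"dy":-3.5,"dz":0,"wx":0,"wy":0,"wz":0,"jaw":0.2},{"dx":-0.5,"dy":-4,"dz":0,"wx":0,"wy":0,"wz":0,"jaw":0.2}]'|grep force; python3 -c "
from go import *
F()"
```

```text
force: [0.6, -0.3, -1.7]
grasp_force: 61.0
t 11.77 F_holder [-0.26 -0.66] -1.73 M [0.   0.04 0.01] pos_h [47.74 -2.81] z 22.66 w 0.28894088782711863 60.97192168235779
```

```bash
python3 -m handwheel '[{"dx":0,"dy":-0.5,"dz":0,"wx":0,"wy":0,"wz":0,"jaw":0.2},{"dx":0,"dy":-1,"dz":0,"wx":0,"wy":0,"wz":0,"jaw":0.2}]'|grep force; python3 -c "
from go import *
F()"
```

```text
force: [0.1, 0.4, -2.1]
grasp_force: 61.0
t 11.93 F_holder [0.45 0.  ] -2.06 M [ 0.02 -0.02  0.02] pos_h [47.74 -1.92] z 22.71 w 0.28810449181432746 60.96728324890137
```

```bash
python3 -m handwheel '[{"dx":0,"dy":-0.4,"dz":0.1,"wx":0,"wy":0,"wz":0,"jaw":0.2},{"dx":0,"dy":-0.8,"dz":0.2,"wx":0,"wy":0,"wz":0,"jaw":0.2}]'|grep force; python3 -c "
from go import *
F()"
```

```text
force: [0.0, 0.2, -2.4]
grasp_force: 61.0
t 12.1 F_holder [0.22 0.  ] -2.43 M [ 0.03 -0.04 -0.  ] pos_h [47.73 -1.22] z 22.55 w 0.28403176453897594 60.950660705566406
```

```bash
python3 -m handwheel '[{"dx":0,"dy":-0.4,"dz":0.1,"wx":0,"wy":0,"wz":0,"jaw":0.2},{"dx":0,"dy":-0.6,"dz":0.1,"wx":0,"wy":0,"wz":0,"jaw":0.2}]'|grep force; python3 -c "
from go import *
F()"
```

```text
force: [1.5, 0.1, -2.4]
grasp_force: 61.0
t 12.27 F_holder [ 0.26 -1.44] -2.38 M [-0.06 -0.25  0.06] pos_h [47.75 -0.86] z 22.53 w 0.28566355391861975 60.96700429916382
```

```bash
python3 -m handwheel '[{"dx":0,"dy":-0.3,"dz":0,"wx":0,"wy":0,"wz":0,"jaw":0.2},{"dx":0,"dy":-0.5,"dz":0,"wx":0,"wy":0,"wz":0,"jaw":0.2}]'|grep force; python3 -c "
from go import *
F()"
```

```text
force: [3.5, -1.1, -2.2]
grasp_force: 60.8
t 12.43 F_holder [-0.57 -3.6 ] -2.22 M [-0.14 -0.6  -0.02] pos_h [47.75 -0.83] z 22.66 w 0.28451802404021254 60.76176702976227
```

Stop contact is at y ≈ -0.85. I'll press into both faces now.

```bash
python3 -m handwheel '[{"dx":0.4,"dy":-0.3,"dz":0.3,"wx":0,"wy":0,"wz":0,"jaw":0.2},{"dx":0.8,"dy":-0.5,"dz":0.4,"wx":0,"wy":0,"wz":0,"jaw":0.2},{"dx":0.8,"dy":-0.5,"dz":0.4,"wx":0,"wy":0,"wz":0,"jaw":0.2}]'|grep force; python3 -c "
from go import *
F()"
```

```text
force: [3.8, -4.0, -1.3]
grasp_force: 61.0
t 12.68 F_holder [-3.43 -4.35] -1.34 M [-0.9  -0.61  0.04] pos_h [48.01 -0.83] z 22.61 w 0.2854803654629741 61.01469933986664
```

```bash
python3 -m handwheel '[{"dx":0.4,"dy":-0.3,"dz":0.2,"wx":0,"wy":0,"wz":0,"jaw":0.2},{"dx":0.7,"dy":-0.6,"dz":0.3,"wx":0,"wy":0,"wz":0,"jaw":0.2},{"dx":0.7,"dy":-0.6,"dz":0.3,"wx":0,"wy":0,"wz":0,"jaw":0.2}]'|grep force; python3 -c "
from go import *
F()"
```

```text
force: [4.3, -9.3, 0.2]
grasp_force: 61.3
t 12.93 F_holder [-8.65 -5.52] 0.2 M [-1.45 -0.61  0.01] pos_h [48.06 -0.79] z 22.62 w 0.2839351805868116 61.26392841339111
```

```bash
python3 -m handwheel '[{"dx":0,"dy":-0.3,"dz":0.1,"wx":0,"wy":0,"wz":0,"jaw":0.2},{"dx":0,"dy":-0.3,"dz":0.1,"wx":0,"wy":0,"wz":0,"jaw":0.2},{"dx":0,"dy":-0.3,"dz":0.1,"wx":0,"wy":0,"wz":0,"jaw":0.2}]'|grep force; python3 -c "
from go import *
F()"
python3 -m handwheel '[{"dx":-0.5,"dy":0.6,"dz":0,"wx":0,"wy":0,"wz":0,"jaw":0.2},{"dx":-0.8,"dy":0.9,"dz":0,"wx":0,"wy":0,"wz":0,"jaw":0.2}]'|grep force; python3 -c "
from go import *
F()"
```

```text
force: [4.7, -9.3, 1.2]
grasp_force: 61.2
t 13.18 F_holder [-8.57 -5.95] 1.19 M [-1.43 -0.8   0.02] pos_h [48.05 -0.79] z 22.62 w 0.2838966193458126 61.19628667831421
force: [1.4, -3.8, 2.8]
grasp_force: 61.5
t 13.35 F_holder [-3.58 -1.88] 2.79 M [-0.5  -0.35  0.03] pos_h [48.02 -0.82] z 22.45 w 0.2818640684361843 61.477822065353394
```

```bash
python3 -m handwheel '[{"dx":0,"dy":0,"dz":-0.3,"wx":0,"wy":0,"wz":0,"jaw":0.34},{"dx":0,"dy":0,"dz":-0.5,"wx":0,"wy":0,"wz":0,"jaw":0.45},{"dx":0,"dy":0,"dz":-1,"wx":0,"wy":0,"wz":0,"jaw":0.45},{"dx":0,"dy":0,"dz":-1,"wx":0,"wy":0,"wz":0,"jaw":0.45},{"dx":0,"dy":0,"dz":-20,"wx":0,"wy":0,"wz":0,"jaw":0.45},{"dx":0,"dy":0,"dz":-50,"wx":0,"wy":0,"wz":0,"jaw":0.45},{"dx":0,"dy":0,"dz":-80,"wx":0,"wy":0,"wz":0,"jaw":0.45},{"dx":0,"dy":0,"dz":-80,"wx":0,"wy":0,"wz":0,"jaw":0.45}]'
python3 - <<'E'
from go import *
F(); import pickle
p=cams.camera_params('wrist'); im=shot('wrist','w5.png'); pickle.dump(p,open('w5.pkl','wb'))
cv2.imwrite('pics/w5b.png',cv2.resize(im[:,:,::-1],(800,600)))
(x,y),h=post(1.0);go((x,y,.1,h),(x,y,.032,h))
E
```

```text
t: 14.02
position: [0.4896, 0.1754, 0.1075]
tool_rot: [[0.139, 0.99, 0.01], [0.99, -0.139, 0.002], [0.003, 0.01, -1.0]]
force: [1.0, 0.5, 1.2]
gripper_width: 0.45
grasp_force: 0.0
t 14.02 F_holder [ 0.69 -0.96] 1.19 M [ 0.02 -0.1   0.  ] pos_h [49.81 -3.21] z 107.5 w 0.45023026645485476 0.0
[-149.6   14.2    4.8] [  0.4   0.  -45.8]
[-149.8   13.7   72.8] [  0.4   0.  -45.8]
```

View pics/w5b.png

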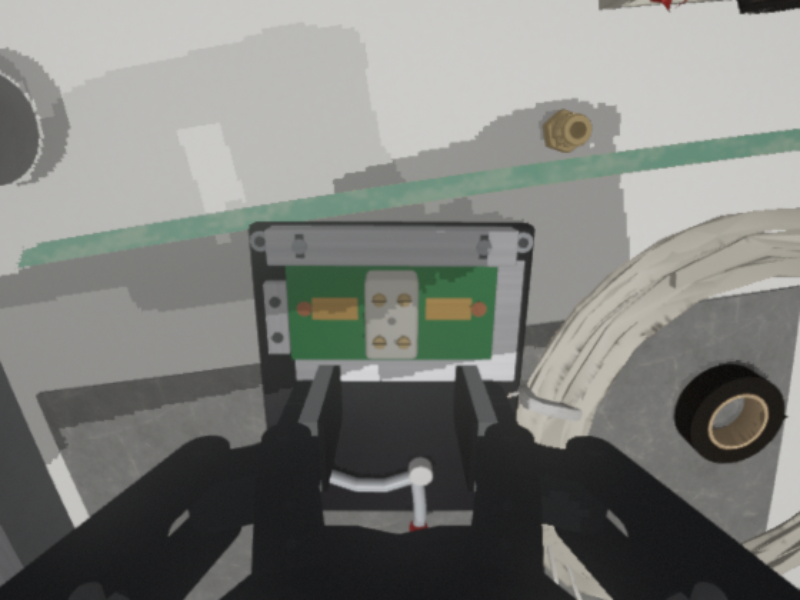

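The carrier lies under the lip, against the fence and against the stop at the left edge (288,266–358). The arm is still open, with its roller at (420,470). I'll check squareness numerically and go to the post.

```bash
python3 - <<'E'
from go import *
import pickle
p=pickle.load(open('w5.pkl','rb'))
def hd(a,b,z):
    Q=pix2w('wrist',np.array([a,b])*.7,z,p)[:,:2];a=np.radians(HR);R=np.array([[np.cos(a),-np.sin(a)],[np.sin(a),np.cos(a)]])
    e=Q[1]-Q[0];print(np.degrees(np.arctan2(*e[::-1])),((Q-HT)@R*1000).round(1).tolist())
hd((291,358.5),(492,360),.018);hd((268,264),(518,262),.0265);hd((250,224),(534,225),.012)
E
python3 -m handwheel '[{"dx":-38,"dy":3,"dz":0,"wx":0,"wy":0,"wz":-7,"jaw":0.45},{"dx":-76,"dy":7,"dz":0,"wx":0,"wy":0,"wz":-14,"jaw":0.45},{"dx":-113,"dy":10,"dz":0,"wx":0,"wy":0,"wz":-21,"jaw":0.45},{"dx":-150,"dy":14,"dz":4,"wx":0.4,"wy":0,"wz":-28,"jaw":0.45},{"dx":-150,"dy":14,"dz":4,"wx":0.4,"wy":0,"wz":-35,"jaw":0.45},{"dx":-150,"dy":14,"dz":4,"wx":0.4,"wy":0,"wz":-42,"jaw":0.45},{"dx":-150,"dy":14,"dz":4,"wx":0.4,"wy":0,"wz":-45.8,"jaw":0.45},{"dx":-150,"dy":14,"dz":4,"wx":0.4,"wy":0,"wz":-45.8,"jaw":0.45},{"dx":-150,"dy":14,"dz":4,"wx":0.4,"wy":0,"wz":-45.8,"jaw":0.45}]'
python3 - <<'E'
from go import *
F();(x,y),h=post(1.0);go((x,y,.1,h),(x,y,.032,h))
E
```

```text
-8.75320803388031 [[18.4, 54.0], [16.9, -56.4]]
-7.6742828303440005 [[73.5, 59.9], [74.2, -64.1]]
-8.296619196358723 [[91.2, 71.5], [90.5, -75.0]]
t: 14.82
position: [0.478, 0.0242, 0.0966]
tool_rot: [[-0.611, 0.792, -0.009], [0.792, 0.611, -0.001], [0.004, -0.008, -1.0]]
force: [0.1, -0.1, 0.1]
gripper_width: 0.449
grasp_force: 0.0
t 14.82 F_holder [-0.11 -0.15] 0.1 M [-0.01 -0.    0.04] pos_h [-101.47  -12.74] z 96.59 w 0.44893629440524385 0.0
[-1.5  3.2 -3.4] [-0.4 -0.2 -0.2]
[-1.8  3.7 64.6] [-0.4 -0.2 -0.2]
```

The picture suggests a possible tilt of 0.5–1°, close to pixel noise, while the press moment about z was about 0. I'll check with sub-pixel line fits.

```bash
python3 - <<'E'
from go import *
import pickle
p=pickle.load(open('w5.pkl','rb'))
im=cv2.imread('pics/w5.png').astype(float);g=cv2.GaussianBlur(im[:,:,1]-im[:,:,2],(0,0),.8)
a=np.radians(HR);R=np.array([[np.cos(a),-np.sin(a)],[np.sin(a),np.cos(a)]])
def edge(ch,cols,r0,r1,z,sgn,axis=0):
    pts=[]
    for c in cols:
        d=(np.diff(ch[r0:r1,c]) if axis==0 else np.diff(ch[c,r0:r1]))*sgn
        d=np.clip(d,0,None);k=d.argmax();w=d[max(0,k-2):k+3];q=r0+.5+(np.arange(max(0,k-2),max(0,k-2)+len(w))*w).sum()/w.sum()
        pts.append((c,q) if axis==0 else (q,c))
    Q=(pix2w('wrist',pts,z,p)[:,:2]-HT)@R*1000
    i,j=(1,0) if axis==0 else (0,1)
    f=np.polyfit(Q[:,i],Q[:,j],1);r=Q[:,j]-np.polyval(f,Q[:,i]);ok=abs(r)<1;f=np.polyfit(Q[ok,i],Q[ok,j],1)
    print(ok.sum(),'of',len(ok),'tilt deg',np.degrees(np.arctan(f[0])).round(2),'at0',f[1].round(2),'rms',r[ok].std().round(2))
edge(g,list(range(206,240))+list(range(300,342)),243,258,.018,-1)   # carrier near edge
edge(g,list(range(206,252))+list(range(298,342)),178,194,.0265,1)   # lip edge / green start
edge(im[:,:,1],range(230,330),152,160,.012,1)  # plate far edge
edge(im[:,:,1],range(190,335),265,272,.012,-1)  # aluminium bed edge
edge(g,list(range(190,248)),196,210,.018,1,1) # left end
edge(g,list(range(190,248)),338,352,.018,-1,1) # right end
E
```

```text
76 of 76 tilt deg 0.25 at0 17.94 rms 0.08
90 of 90 tilt deg 0.5 at0 72.54 rms 0.04
100 of 100 tilt deg 0.44 at0 90.3 rms 0.04
122 of 145 tilt deg 0.17 at0 1.47 rms 0.37
58 of 58 tilt deg -0.2 at0 53.93 rms 0.06
58 of 58 tilt deg -0.31 at0 -55.23 rms 0.06
```

The carrier is square to the fence within about 0.2°, so it is flush. Now I'll take the post again.

```bash
python3 -m handwheel '[{"dx":-1.7,"dy":3.5,"dz":0,"wx":0,"wy":0,"wz":0,"jaw":0.45},{"dx":-1.7,"dy":3.5,"dz":25,"wx":0,"wy":0,"wz":0,"jaw":0.45},{"dx":-1.7,"dy":3.5,"dz":45,"wx":0,"wy":0,"wz":0,"jaw":0.45},{"dx":-1.7,"dy":3.5,"dz":61,"wx":-0.4,"wy":0,"wz":0,"jaw":0.45},{"dx":-1.7,"dy":3.5,"dz":61,"wx":-0.4,"wy":0,"wz":0,"jaw":0.22},{"dx":-1.7,"dy":3.5,"dz":61,"wx":-0.4,"wy":0,"wz":0,"jaw":0.22},{"dx":-1.7,"dy":3.5,"dz":61,"wx":-0.4,"wy":0,"wz":0,"jaw":0.22},{"dx":-1.7,"dy":3.5,"dz":61,"wx":-0.4,"wy":0,"wz":0,"jaw":0.22}]'|tail -4
python3 - <<'E'
from go import *
F()
go(*[(*post(th)[0],.034,post(th)[1]) for th in [1,.95,.9,.8,.7,.6,.5,.45,.4,.35,.3,.25,.2,.17,.14,.12,.1]])
E
```

```text
tool_rot: [[-0.613, 0.79, 0.001], [0.79, 0.613, 0.002], [0.001, 0.002, -1.0]]
force: [0.2, -0.6, -0.1]
gripper_width: 0.221
grasp_force: 0.0
t 15.48 F_holder [-0.55 -0.31] -0.09 M [-0.03  0.05  0.01] pos_h [-100.32  -18.03] z 37.87 w 0.22120095575663662 0.0
[ 1.4 -1.3  3.9] [ 0.1 -0.  -0. ]
[1.6 3.7 3.9] [ 0.1 -0.  -2.9]
[1.9 8.7 3.9] [ 0.1 -0.  -5.7]
[ 3.4 18.6  3.9] [  0.1  -0.  -11.5]
[ 5.9 28.2  3.9] [  0.1  -0.  -17.2]
[ 9.3 37.6  4. ] [  0.1  -0.  -22.9]
[13.7 46.6  4. ] [  0.1  -0.  -28.7]
[16.2 51.   4. ] [  0.1  -0.  -31.5]
[18.9 55.2  4. ] [  0.1  -0.  -34.4]
[21.8 59.2  4. ] [  0.1   0.  -37.3]
[25.  63.1  4. ] [  0.1   0.  -40.1]
[28.3 66.9  4. ] [  0.1   0.  -43. ]
[31.8 70.4  4.1] [  0.1   0.  -45.9]
[34.  72.5  4.1] [  0.1   0.  -47.6]
[36.2 74.5  4.1] [  0.1   0.  -49.3]
[37.7 75.8  4.1] [  0.1   0.  -50.4]
[39.3 77.   4.1] [  0.1   0.  -51.6]
```

```bash
python3 -m handwheel '[{"dx":1.4,"dy":-1.3,"dz":3,"wx":0,"wy":0,"wz":0,"jaw":0.17},{"dx":1.6,"dy":3.7,"dz":3.9,"wx":0,"wy":0,"wz":-2.9,"jaw":0.17},{"dx":1.9,"dy":8.7,"dz":3.9,"wx":0,"wy":0,"wz":-5.7,"jaw":0.17},{"dx":2.6,"dy":13.6,"dz":3.9,"wx":0,"wy":0,"wz":-8.6,"jaw":0.17},{"dx":3.4,"dy":18.6,"dz":3.9,"wx":0,"wy":0,"wz":-11.5,"jaw":0.17},{"dx":5.9,"dy":28.2,"dz":3.9,"wx":0,"wy":0,"wz":-17.2,"jaw":0.17},{"dx":7.6,"dy":32.9,"dz":3.9,"wx":0,"wy":0,"wz":-20,"jaw":0.17},{"dx":9.3,"dy":37.6,"dz":3.9,"wx":0,"wy":0,"wz":-22.9,"jaw":0.17},{"dx":11.5,"dy":42.1,"dz":3.9,"wx":0,"wy":0,"wz":-25.8,"jaw":0.17},{"dx":13.7,"dy":46.6,"dz":3.9,"wx":0,"wy":0,"wz":-28.7,"jaw":0.17},{"dx":16.2,"dy":51,"dz":3.9,"wx":0,"wy":0,"wz":-31.5,"jaw":0.17},{"dx":18.9,"dy":55.2,"dz":3.9,"wx":0,"wy":0,"wz":-34.4,"jaw":0.17},{"dx":21.8,"dy":59.2,"dz":3.9,"wx":0,"wy":0,"wz":-37.3,"jaw":0.17},{"dx":25,"dy":63.1,"dz":3.9,"wx":0,"wy":0,"wz":-40.1,"jaw":0.17},{"dx":25,"dy":63.1,"dz":3.9,"wx":0,"wy":0,"wz":-40.1,"jaw":0.17}]'|tail -4
python3 - <<'E'
from go import *
F()
go(*[(*post(th)[0],.034,post(th)[1]) for th in [.3,.25,.2,.17,.14,.12,.1]])
E
```

```text
tool_rot: [[-0.978, 0.209, 0.0], [0.209, 0.978, 0.004], [0.0, 0.004, -1.0]]
force: [0.1, 3.7, 0.7]
gripper_width: 0.167
grasp_force: 1.4
t 16.73 F_holder [3.71 0.4 ] 0.67 M [ 0.46 -0.03  0.  ] pos_h [-36.65 -43.15] z 33.29 w 0.16681944249383146 1.4403476938605309
[-1.1 -0.9 -0.7] [ 0.2 -0.   0. ]
[-1.   4.1 -0.7] [ 0.2 -0.  -2.8]
[-0.6  9.  -0.7] [ 0.2 -0.  -5.7]
[-0.2 12.  -0.7] [ 0.2 -0.  -7.4]
[ 0.2 15.  -0.7] [ 0.2 -0.  -9.1]
[ 0.5 17.  -0.6] [  0.2  -0.  -10.3]
[ 0.9 18.9 -0.6] [  0.2  -0.  -11.4]
```

The leading finger is holding the 3.7 N spring. I'll ease the arm down onto the carrier.

```bash
python3 -m handwheel '[{"dx":-0.2,"dy":2.5,"dz":0,"wx":0,"wy":0,"wz":-1.4,"jaw":0.17},{"dx":0,"dy":5,"dz":0,"wx":0,"wy":0,"wz":-2.8,"jaw":0.17},{"dx":0.2,"dy":7.5,"dz":0,"wx":0,"wy":0,"wz":-4.2,"jaw":0.17},{"dx":0.5,"dy":10,"dz":0,"wx":0,"wy":0,"wz":-5.7,"jaw":0.17},{"dx":0.7,"dy":11.5,"dz":0,"wx":0,"wy":0,"wz":-6.6,"jaw":0.17},{"dx":0.9,"dy":13,"dz":0,"wx":0,"wy":0,"wz":-7.4,"jaw":0.17},{"dx":0.9,"dy":13,"dz":0,"wx":0,"wy":0,"wz":-7.4,"jaw":0.17}]'|grep force;python3 -c "
from go import *
F()"
python3 -m handwheel '[{"dx":0.1,"dy":1,"dz":0,"wx":0,"wy":0,"wz":-0.6,"jaw":0.17},{"dx":0.1,"dy":2,"dz":0,"wx":0,"wy":0,"wz":-1.2,"jaw":0.17},{"dx":0.1,"dy":2,"dz":0,"wx":0,"wy":0,"wz":-1.2,"jaw":0.17}]'|grep force;python3 -c "
from go import *
F()"
```

```text
force: [-0.7, 4.9, 3.6]
grasp_force: 2.0
t 17.32 F_holder [4.73 1.41] 3.61 M [0.59 0.06 0.01] pos_h [-24.34 -43.14] z 33.04 w 0.16905477580168196 1.9556502252817154
force: [-0.1, 4.1, 3.2]
grasp_force: 2.0
t 17.57 F_holder [4.04 0.68] 3.2 M [ 0.66 -0.03  0.04] pos_h [-22.54 -43.03] z 33.04 w 0.17046564745187917 2.045084685087204
```

```bash
python3 -m handwheel '[{"dx":0.1,"dy":1,"dz":0,"wx":0,"wy":0,"wz":-0.6,"jaw":0.17},{"dx":0.1,"dy":2,"dz":0,"wx":0,"wy":0,"wz":-1.2,"jaw":0.17},{"dx":0.1,"dy":2,"dz":0,"wx":0,"wy":0,"wz":-1.2,"jaw":0.17}]'|grep force;python3 -c "
from go import *
F();print(post(.11),arm.sense()['position'])"
```

```text
force: [1.2, 4.3, 3.6]
grasp_force: 2.1
t 17.82 F_holder [ 4.46 -0.57] 3.62 M [ 0.66 -0.19 -0.02] pos_h [-20.52 -42.77] z 32.99 w 0.16975058505349702 2.146816849708557
(array([0.52017798, 0.10190133]), np.float64(88.79746425356095)) [0.51899597 0.10022398 0.03299395]
```

```bash
python3 -m handwheel '[{"dx":0,"dy":0.7,"dz":-1,"wx":0,"wy":0,"wz":-0.4,"jaw":0.17},{"dx":0,"dy":1.4,"dz":-1,"wx":0,"wy":0,"wz":-0.8,"jaw":0.17},{"dx":0,"dy":2,"dz":-1,"wx":0,"wy":0,"wz":-1.2,"jaw":0.17},{"dx":0,"dy":2,"dz":-1,"wx":0,"wy":0,"wz":-1.2,"jaw":0.17}]'|grep force;python3 -c "
from go import *
F()"
```

```text
force: [1.3, 2.7, -1.2]
grasp_force: 1.0
t 18.15 F_holder [ 2.87 -0.9 ] -1.21 M [ 0.29 -0.18 -0.01] pos_h [-19.05 -41.96] z 33.49 w 0.17048084427153884 1.018117479979992
```

```bash
python3 -m handwheel '[{"dx":0,"dy":0.7,"dz":0,"wx":0,"wy":0,"wz":-0.4,"jaw":0.17},{"dx":0,"dy":1.4,"dz":0,"wx":0,"wy":0,"wz":-0.8,"jaw":0.17},{"dx":0,"dy":1.4,"dz":0,"wx":0,"wy":0,"wz":-0.8,"jaw":0.17}]'|grep force;python3 -c "
from go import *
F()"
```

```text
force: [-0.5, -0.3, 0.3]
grasp_force: 0.0
t 18.4 F_holder [-0.41  0.46] 0.33 M [ 0.03 -0.    0.01] pos_h [-17.66 -41.68] z 33.57 w 0.1695719225659426 0.0
```

The roller now rests on the carrier and the finger is unloaded. I'll open the jaw, lift clear and look.

```bash
python3 -m handwheel '[{"dx":0,"dy":0.5,"dz":0,"wx":0,"wy":0,"wz":0,"jaw":0.3},{"dx":0,"dy":0.5,"dz":0,"wx":0,"wy":0,"wz":0,"jaw":0.45},{"dx":0,"dy":0.5,"dz":0,"wx":0,"wy":0,"wz":0,"jaw":0.45},{"dx":0,"dy":0.5,"dz":-30,"wx":0,"wy":0,"wz":0,"jaw":0.45},{"dx":0,"dy":0.5,"dz":-70,"wx":0,"wy":0,"wz":0,"jaw":0.45},{"dx":0,"dy":0.5,"dz":-105,"wx":0,"wy":0,"wz":0,"jaw":0.45},{"dx":0,"dy":0.5,"dz":-105,"wx":0,"wy":0,"wz":0,"jaw":0.45},{"dx":0,"dy":0.5,"dz":-105,"wx":0,"wy":0,"wz":0,"jaw":0.45}]'|tail -3
python3 - <<'E'
from go import *
F(); import pickle
p=cams.camera_params('wrist'); im=shot('wrist','w6.png'); pickle.dump(p,open('w6.pkl','wb'))
cv2.imwrite('pics/w6b.png',cv2.resize(im[:,:,::-1],(800,600)))
E
```

```text
force: [-0.2, 0.4, -0.0]
gripper_width: 0.452
grasp_force: 0.0
t 19.07 F_holder [0.4 0.3] -0.0 M [-0.04 -0.02  0.02] pos_h [-16.91 -44.02] z 141.61 w 0.45246469828831315 0.0
```

View pics/w6b.png

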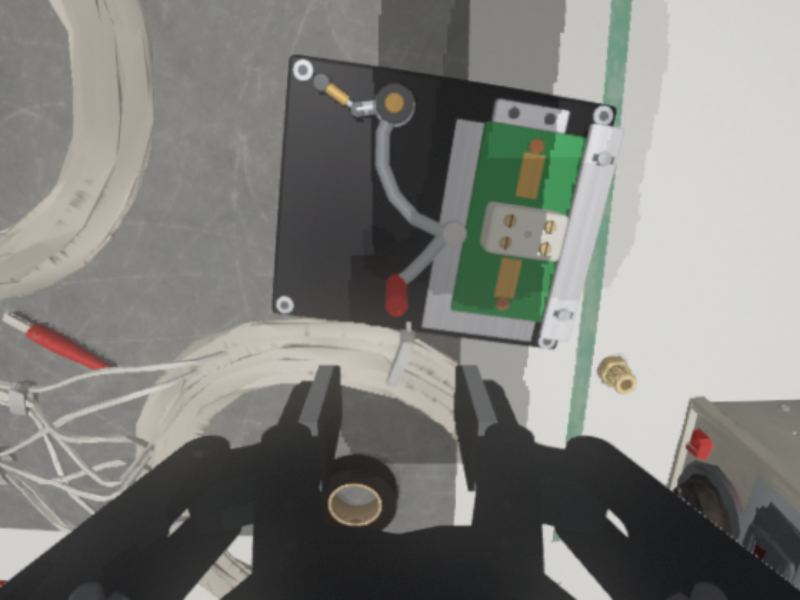

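The roller sits on the carrier's near edge at (453,233), and the carrier is at the stop and fence with the post at (396,293). A last numeric check of squareness and seating before handing in.

```bash
python3 - <<'E'
from go import *
import pickle
p=pickle.load(open('w6.pkl','rb'))
im=cv2.imread('pics/w6.png').astype(float);g=cv2.GaussianBlur(im[:,:,1]-im[:,:,2],(0,0),.8)
a=np.radians(HR);R=np.array([[np.cos(a),-np.sin(a)],[np.sin(a),np.cos(a)]])
def line(ch,rng,f0,f1,hw,z,sgn,horiz,name):
    # scan about the line f0->f1 (pixels); horiz: scan along columns per row
    pts=[]
    for k in rng:
        c=int(round(np.interp(k,[f0[1],f1[1]],[f0[0],f1[0]]) if horiz else np.interp(k,[f0[0],f1[0]],[f0[1],f1[1]])))
        d=np.clip(np.diff(ch[k,c-hw:c+hw] if horiz else ch[c-hw:c+hw,k])*sgn,0,None)
        q=c-hw+.5+(np.arange(len(d))*d**2).sum()/(d**2).sum()
        pts.append((q,k) if horiz else (k,q))
    Q=(pix2w('wrist',pts,z,p)[:,:2]-HT)@R*1000
    i,j=(1,0) if horiz else (0,1)
    f=np.polyfit(Q[:,i],Q[:,j],1)
    for _ in range(3):
        r=Q[:,j]-np.polyval(f,Q[:,i]);ok=abs(r)<max(.3,2*np.median(abs(r)));f=np.polyfit(Q[ok,i],Q[ok,j],1)
    print(name,ok.sum(),'rot deg',round(float(np.degrees(np.arctan(f[0]))*(-1 if horiz else 1)),2),'at0',f[1].round(2),'at45',np.polyval(f,45).round(2),'rms',r[ok].std().round(2))
s=.7
S=lambda u,v:(u*s,v*s)
line(g,list(range(90,148))+list(range(182,214)),S(484,122),S(453,310),5,.018,1,True,'near')
line(g,range(95,220),S(584,135),S(547,318),5,.0265,-1,True,'lip')
line(im[:,:,1],range(50,205),S(292,62),S(274,305),4,.012,-1,True,'plate-x')
line(g,range(323,378),S(455,310),S(545,321),5,.018,-1,False,'end-')
line(im[:,:,1],range(225,370),S(310,316),S(535,346),0+4,.012,1,False,'plate-y')
t=pix2w('wrist',[S(396,285)],.057,p)[0,:2]-hinge;print('post',t+hinge,'angle',np.radians(5.1)-np.arctan2(t[1],t[0]),np.hypot(*t))
E
```

```text
near 90 rot deg -0.32 at0 17.09 at45 17.34 rms 0.05
 ** On entry to DLASCL parameter number  4 had an illegal value
 ** On entry to DLASCL parameter number  4 had an illegal value
 ** On entry to DLASCL parameter number  4 had an illegal value
 ** On entry to DLASCL parameter number  4 had an illegal value
 ** On entry to DLASCL parameter number  5 had an illegal value
 ** On entry to DLASCL parameter number  4 had an illegal value<stdin>:12: RuntimeWarning: invalid value encountered in scalar divide
Traceback (most recent call last):
numpy.linalg.LinAlgError: SVD did not converge in Linear Least Squares
```

```bash
python3 - <<'E'
from go import *
import pickle
a=np.radians(HR);R=np.array([[np.cos(a),-np.sin(a)],[np.sin(a),np.cos(a)]])
p=pickle.load(open('w6.pkl','rb'))
im=cv2.imread('pics/w6.png').astype(float);g=cv2.GaussianBlur(im[:,:,1]-im[:,:,2],(0,0),.8)
def pts(f0,f1,ks,sgn,ch,z):
    o=[]
    for k in ks:
        c=int(round(np.interp(k,[f0[0]*.7,f1[0]*.7],[f0[1]*.7,f1[1]*.7])));d=np.clip(np.diff(ch[c-6:c+6,k])*sgn,0,None)+1e-9
        o.append((k,c-6+.5+(np.arange(11)*d**2).sum()/(d**2).sum()))
    Q=(pix2w('wrist',o,z,p)[:,:2]-HT)@R*1000;f=np.polyfit(Q[:,0],Q[:,1],1);return np.degrees(np.arctan(f[0])).round(2),np.polyval(f,45).round(2),np.polyval(f,0).round(2)
print('carrier -y end',pts((455,310),(545,321),range(325,375),-1,g,.018))
print('carrier +y end',pts((486,122),(582,137),range(345,402),1,g,.018))
print('plate -y edge',pts((275,312),(550,348),range(225,290),1,im[:,:,1],.012))
t=pix2w('wrist',[(396*.7,285*.7)],.057,p)[0,:2]-hinge;print('angle',np.radians(5.1)-np.arctan2(t[1],t[0]),np.hypot(*t))
E
```

```text
carrier -y end (np.float64(-0.37), np.float64(-55.4), np.float64(-55.11))
carrier +y end (np.float64(-0.19), np.float64(53.85), np.float64(53.99))
plate -y edge (np.float64(1.08), np.float64(-72.32), np.float64(-73.17))
angle 0.10172364451951296 0.08916164593729432
```

```bash
python3 -c "
from rig import arm
print(arm.close_job())"
```

```text
the job is handed in; nothing more can be done
None
```

The job is handed in at about 19 s: the carrier was pressed home at about 8.6 N on the fence and 6 N on the stop with the arm open, then the arm was eased shut onto it without a snap, and the bystanders were not touched.

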